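# Hold a guitar neck block in the sprung gluing jig

### The arm

A 6-joint arm with a two-finger parallel gripper is mounted at the origin on the work surface. World frame = base frame: x ahead of the robot, y to its left, z up, the work surface at z = 0. Lengths are in m, angles in rad, forces in N, time in s.
With the tool pointing down it reaches from about 0.225 to 0.875 m from the base axis. Payload 3.4 kg.
Tool frame: the origin (TCP) lies between the finger pads; the fingertips stand 25 mm ahead of it and the grasp point (between the pads) lies 6 mm ahead of it; z points along the fingers, y is the line along which they close (so a half turn about z gives the same grasp; the last joint's range is limited). The gripper opens to 85 mm and grips with 20 to 120 N. Pads are 22 mm wide; open, the fingers measure 114 mm over their backs; the gripper's body (76 mm by 85 mm) begins 54 mm behind the grasp point. The pads swing forward as they close: fully open they stand 13 mm farther back than shut.
Start: joints at [-1.432, 0.276, 1.505, -0, 1.361, -0.121], TCP at [0.148, -0.556, 0.256] pointing down, gripper open.
Joint ranges: [-2.89, 2.89], [-0.75, 2.08], [0.22, 2.7], [-1.18, 4.32], [0.11, 2.71], [-2.7, 2.7]. Speed limits (rad/s): [2.57, 2.57, 3.14, 3.14, 3.14, 3.14].

### API

Orientations are given as a unit quaternion [w, x, y, z].
In Python, from rig import manip, cams, ticket gives the robot as it stands.
- The arm moves only by the tool step_arm, never from a script. Its argument "increments" is a list of rows, each an object with "dp": the shift along the world's x, y, z each as a share of 0.2 m, from -1 to 1, a list of three; "yaw": the turn about the world's z as a share of 0.15 rad, from -1 to 1; "grip": the opening, from 0 (shut) to 1 (fully open). In form: [{"dp": [tx, ty, tz], "yaw": yaw, "grip": grip}, ...]. A call has 1 to 5 rows; each row shifts and turns the commanded pose from where the row before left it; what a row does not reach is not made up. A row lasts 1/8 s, in which the tool goes at most 62.5 mm and 10.7 degrees, less where a joint would pass 70% of its speed; a pose out of reach is approached as far as the arm can. A call with a number of a shift or a turn outside -1 to 1 is refused whole. A call with a gripper value outside its range is refused whole. The fingers move at their own pace and stop on an object; "squeeze" is the grip in N (left out, the last holds). Time passes only in rows, so rows that do not move let the fingers close. It gives the time, the measured TCP pose, the force, the opening and the grip force at its end, in the units of the state.
- manip.get_state(): the state, without advancing time (a new reading comes with each control period).
- cams.get_image(name): name is "scene" or "top" or "wrist"; returns the picture (420x560x3 uint8, blue, green, red); there is no depth.
- cams.get_calibration(name): a dict with "fx", "fy", "cx", "cy" (pixels), "k1" (the pictures are not rectified: a ray, as slopes to the right and down, at radius r is drawn at 1 + k1 r^2 times it, then the intrinsics apply), "extrinsics" (4x4, takes a point from camera to world coordinates). Camera axes: x right, y up, looking along -z (the intrinsics and any distortion apply to the point x, -y, -z); pixel columns grow to the right and rows downward; lengths in m; the calibration is good to about 2 mm. A picture is of the moment at which its call begins: read the wrist's pose just before it. get_calibration takes no time and is no camera call; for the wrist camera it gives the pose at the moment of the call.
- ticket.sign_off(): hands the job in; it is judged then, once.
The state is a dict: "clock": time; "qpos": joint angles; "qd": joint speeds; "effort": joint torques, N m; "position": TCP position; "ee_rot": TCP orientation; "contact_force": force on the tool from outside, world axes, zero at the start; "moment": the same for the moment, N m; "width": finger opening in m; "gripper_force": force on a finger pad.
Only numpy, scipy, OpenCV 4.12 (cv2) and the standard library are available. Lean on these libraries where they do the work, as an engineer would, in place of code of your own. Each camera call takes 0.05 s, during which the arm holds its last target. There are 200 camera calls.

### The job

Pull the neck block (the dark L-shaped block with a foot) straight up out of its snap cradle and set it upright on the bed of the jig, centred between the guide strips, with its flat face towards the sprung plate. Push it flat against the plate until the pointer tip stands about midway between the two pairs of brass marks (about 10 N), never driving the plate to the end of its travel, and finish while still holding it pressed there, down on the bed, so that the maker can fasten it. Leave the other things on the bench where they are.

Things in the scene. Friction and masses are not known exactly. Their poses are not given: they have to be found in the camera images.
- neck_block: dark wooden guitar neck block, 0.1 to 0.17 kg, L-shaped: upright 40 (x) x 36 (y) x 85 mm high, and a foot 30 long x 28 wide x 16 mm high sticking out at its bottom to -x. Origin: centre of the upright's underside; z up; +x out of the flat face opposite the foot, 20 mm from the origin. Starts standing in the cradle; grip the free upper 60 mm across the 36 mm sides (+y, -y) from above
- block_face (a point): point on the block's flat face, on its middle line, 45 mm above the underside; axes as the block's
- cradle: fixed wooden holder of the block, base 100 x 100 mm, floor 8 mm over the bench; walls on +x, +y, -y rise to 33 mm over the bench, 2 mm from the block; open on -x for the foot. Two sprung ball catches in brass barrels (to y = +-44 mm) snap into grooves in the block's sides: it comes straight up against about 8 N, free after 20 mm. Origin: centre of base, on the bench; axes as the block's at the start
- jig: fixed jig, plywood bed 210 x 140 mm from x = -85 to 125 mm, bed top 20 mm over the bench. Two guide strips along x, inner faces at y = +-27 mm, 10 mm high over the bed, from x = -70 to 40 mm. Sprung plate beyond them, then a dark steel guide block (x = 82 to 124 mm, top 78 mm over the bench). Origin: on the bench, on the middle line y = 0; +x is the pressing direction
- bed (a point): point on top of the jig's bed, 20 mm above the jig's origin; axes as the jig's
- plate_face (a point): centre of the pressing face of the sprung aluminium plate, which is 44 mm wide, 12 mm thick, from 23 to 77 mm over the bench; the face looks to the jig's -x and is at jig x = 40 mm when free; this point is 50 mm over the bench. Axes as the jig's; moves to +x when pressed
- plate (a joint): travel of the sprung plate in m along the jig's +x: 0 free, end of travel 0.024. Spring 0.9 N per mm, no preload (10 N at 0.011). A steel pointer strip 8 mm wide on its top runs to +x over the guide block; its tip passes the first pair of brass marks at 0.007 and the second at 0.015
- pointer_tip (a point): tip of the pointer strip, 82 mm over the bench, at jig x = 88 mm when free; the brass marks are fixed at jig x = 95 and 103 mm
- tail_block: bystander: plain dark wooden block 50 x 30 x 60 mm high, without foot or grooves, standing on the bench between cradle and jig; origin at the centre of its underside
- spool_clamp: bystander: small upright clamp, two wooden discs 34 mm across on a steel rod, 78 mm high, standing between cradle and jig; origin at the centre of its underside
- glue_jar: bystander: jar 60 mm across, 85 mm high; origin at the centre of its underside
- bench_plane: bystander: steel hand plane 150 x 50 mm, about 65 mm high; origin at the centre of its sole
- mallet: bystander: wooden mallet, 260 mm long, lying at the left side of the bench; origin under its middle
- chisel: bystander: chisel-like hand tool, 200 mm long, lying at the right side; origin under its middle
- shell_cup: bystander: white ceramic cup 64 mm across, 50 mm high; origin at the centre of its underside

How it is judged:
By the outcome, as a careful person would: the job done as asked, in the order asked, and still so for the second after the job is handed in, while the arm keeps its last pose, push and grip.
It also fails if it takes over 40 s, if anything falls off the work surface, if the arm or the gripper's body presses on something with over 40 N, if the wrist force passes 120 N, or if a joint passes its speed limit or range.

## Working session

There is one attempt and no reset: what is moved stays moved. The work goes in short steps, Python scripts to look and compute and a tool call to move; the robot and the scene stay as the last step left them, time stands still between calls to the robot, and variables do not carry over. Pictures are saved under pics/ and viewed, at most 12 in all, crops included, and the job is handed in when it is done.

Besides the shell and the picture viewer there is one more tool, called after "Request:" in YAML: its name, and indented under it one key for each argument. step_arm: Moves the arm, as the interface text tells. Shift numbers are shares of 0.2 m and turn numbers shares of 0.15 rad, none past 1 either way. Its arguments: {"type":"object","properties":{"increments":{"type":"array"},"squeeze":{"type":"number"}},"required":["increments"]}

```bash
mkdir -p pics; cat > h.py <<'E'
import numpy as np, cv2
from rig import manip, cams, ticket
def ray(c,u,v):
    d=np.array([(u-c['cx'])/c['fx'],(v-c['cy'])/c['fy']]); s=d.copy()
    for _ in range(20): s=d/(1+c['k1']*(s@s))
    E=np.array(c['extrinsics']); r=E[:3,:3]@np.array([s[0],-s[1],-1]); return E[:3,3],r
def onz(c,u,v,z):
    o,r=ray(c,u,v); return o+r*(z-o[2])/r[2]
def proj(c,p):
    E=np.array(c['extrinsics']); q=E[:3,:3].T@(np.array(p)-E[:3,3]); s=np.array([q[0],-q[1]])/-q[2]
    s=s*(1+c['k1']*(s@s)); return np.array([s[0]*c['fx']+c['cx'],s[1]*c['fy']+c['cy']])
def tri(obs):
    A=np.zeros((3,3));b=np.zeros(3)
    for c,u,v in obs:
        o,r=ray(c,u,v); r=r/np.linalg.norm(r); P=np.eye(3)-np.outer(r,r); A+=P;b+=P@o
    return np.linalg.solve(A,b)
E
python3 - <<'E'
from h import *
s=manip.get_state();print(s)
for n in("top","scene"):
    im=cams.get_image(n);cv2.imwrite(f"pics/{n}0.png",im)
    cv2.imwrite(f"pics/{n}.png",cv2.resize(im,(784,588),interpolation=cv2.INTER_CUBIC));c=cams.get_calibration(n);print(c)
E
```

```text
{'clock': 0.0, 'qpos': array([-1.43197687e+00,  2.76613098e-01,  1.50612448e+00,  2.49947668e-07,
        1.36068635e+00, -1.21016688e-01]), 'qd': array([-0.00034226, -0.00043945, -0.0001612 ,  0.00024689,  0.00211334,
        0.00036981]), 'effort': array([-1.00040590e-03, -4.16775942e+01, -2.45806146e+01, -7.02153079e-05,
        1.11295294e-02, -3.24981109e-06]), 'position': array([ 0.14765004, -0.55523114,  0.25543278]), 'ee_rot': array([-9.15606359e-04,  9.91572099e-01,  1.29552827e-01, -8.02817454e-06]), 'contact_force': array([-0.55142544,  0.07090065,  0.99677315]), 'moment': array([ 0.03313798, -0.01907697,  0.03130636]), 'gripper_force': 0.0, 'width': 0.08501604656565737}
{'fx': 528.1073557273425, 'fy': 528.1073557273425, 'cx': 291.616428337172, 'cy': 210.05912914777164, 'k1': -0.143549395162136, 'extrinsics': array([[-2.17254540e-02,  9.97710723e-01, -6.40415272e-02,
         4.38440780e-01],
       [-9.99763288e-01, -2.16057770e-02,  2.56077526e-03,
        -1.57364804e-02],
       [ 1.17124598e-03,  6.40820018e-02,  9.97943949e-01,
         1.39246963e+00],
       [ 0.00000000e+00,  0.00000000e+00,  0.00000000e+00,
         1.00000000e+00]])}
{'fx': 495.8478682276981, 'fy': 495.8478682276981, 'cx': 274.17260538811075, 'cy': 214.0638579628849, 'k1': -0.07013515037958834, 'extrinsics': array([[ 0.45394636, -0.75585664,  0.47181929,  1.09106725],
       [ 0.89102639,  0.38379682, -0.24242929, -0.28488908],
       [ 0.00215905,  0.53045333,  0.84771139,  1.14786776],
       [ 0.        ,  0.        ,  0.        ,  1.        ]])}
```

View pics/top.png

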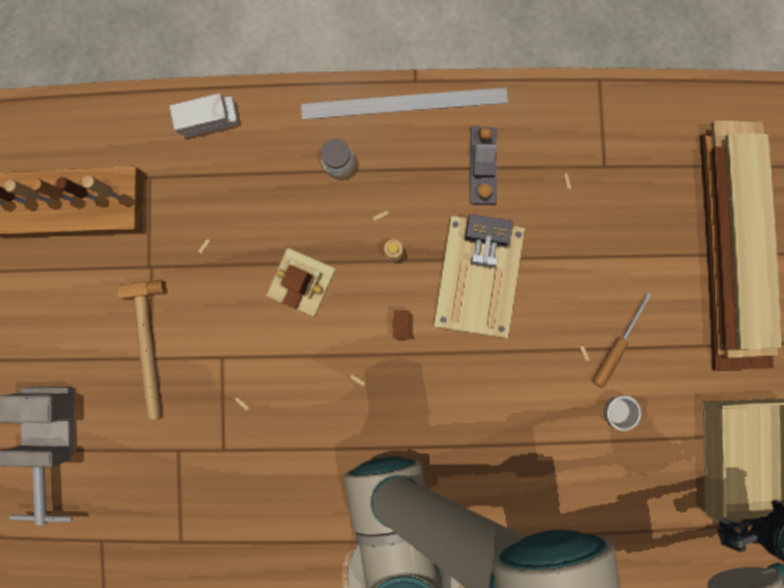

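View pics/scene.png

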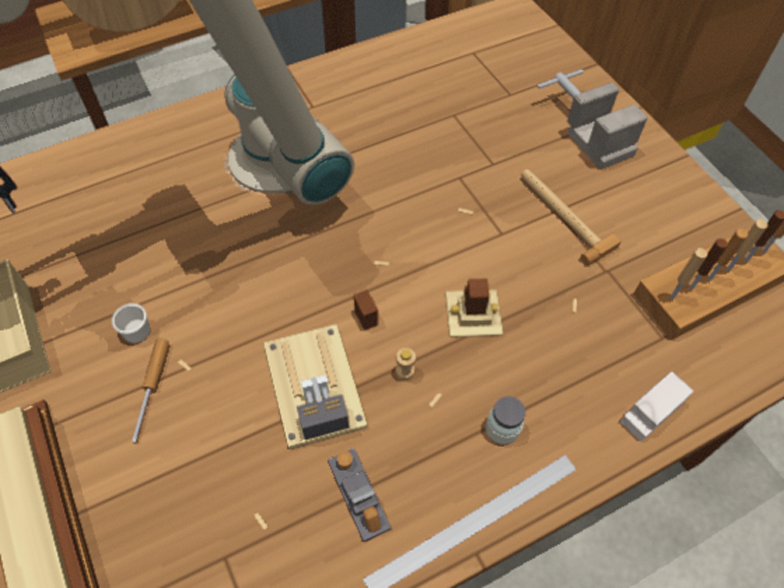

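The top view shows the cradle at about (301,282) and the jig at about (481,275), in 1.4x pixels. The spool clamp (394,250) and tail block (402,325) stand between them. The scene view has the cradle at (474,305) and the jig at (314,385). Next I'll enlarge both.

```bash
python3 - <<'E'
from h import *
a=cv2.imread("pics/top0.png")[145:245,185:380];cv2.imwrite("pics/tc.png",cv2.resize(a,None,fx=4,fy=4,interpolation=cv2.INTER_CUBIC))
a=cv2.imread("pics/scene0.png")[190:322,180:365];cv2.imwrite("pics/sc.png",cv2.resize(a,None,fx=4,fy=4,interpolation=cv2.INTER_CUBIC))
E
```

```text
(no output)
```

View pics/tc.png

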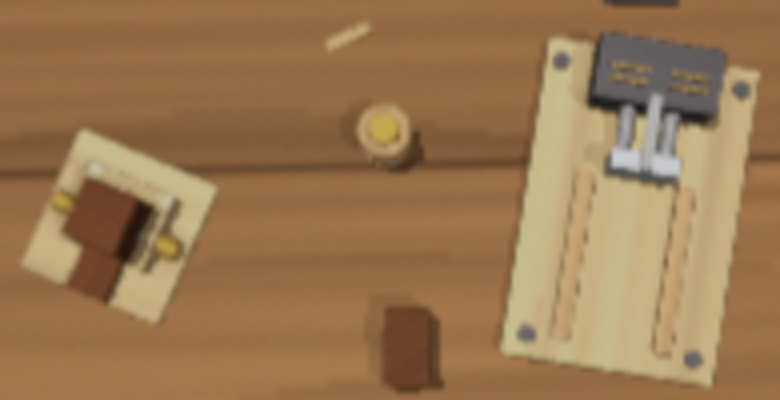

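View pics/sc.png

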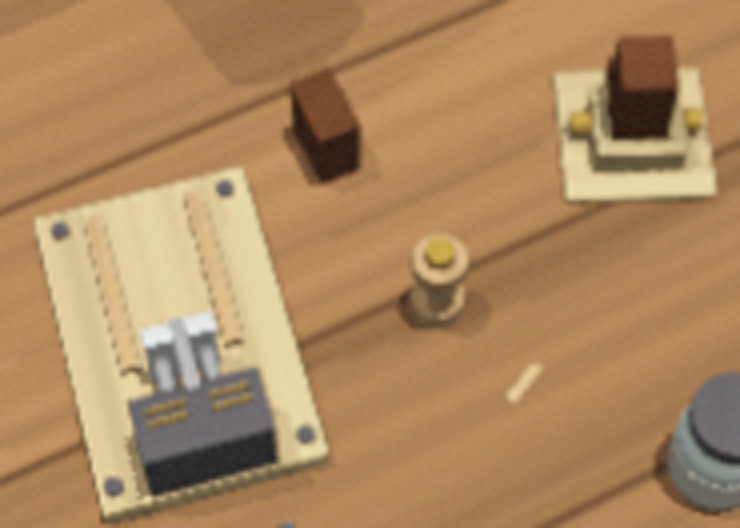

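The enlarged crops give these corners. Top crop: cradle (82,128), (216,187), (158,325), (22,264); jig (550,37), (760,70), (713,385), (502,353). Scene crop: cradle (715,193), (567,200), (555,73), (695,70); jig (328,455), (105,520), (37,217), (243,170). I'll triangulate them.

```bash
python3 - <<'E'
from h import *
T=cams.get_calibration("top");S=cams.get_calibration("scene")
t=lambda p:(T,p[0]/4-.375+185,p[1]/4-.375+145)
s=lambda p:(S,p[0]/4-.375+180,p[1]/4-.375+190)
L={ # order ++,+-,--,-+
'cradle':([(82,128),(216,187),(158,325),(22,264)],[(715,193),(567,200),(555,73),(695,70)],(-.05,.05)),
'jig':([(550,37),(760,70),(713,385),(502,353)],[(328,455),(105,520),(37,217),(243,170)],(-.085,.125)),
'blocktop':([(92,178),(147,205),(118,260),(63,228)],[(674,92),(612,92),(618,37),(675,38)],(-.02,.02))}
for n,(a,b,(x0,x1)) in L.items():
    P=np.array([tri([t(p),s(q)]) for p,q in zip(a,b)]);print(n,P.round(4).tolist())
    w={'cradle':.05,'jig':.07,'blocktop':.018}[n]
    M=np.array([[x1,w],[x1,-w],[x0,-w],[x0,w]])
    for lab,Q in(('tri',P),('top',np.array([onz(*t(p),P[:,2].mean()) for p in a]))):
        z=M[:,0]+1j*M[:,1];q=Q[:,0]+1j*Q[:,1];r=((q-q.mean())*np.conj(z-z.mean())).sum();ang=np.angle(r);o=q.mean()-z.mean()*np.exp(1j*ang)
        print(lab,'yaw',np.degrees(ang),'o',o,'scale',abs(r)/(abs(z-z.mean())**2).sum(),'z',P[:,2].mean())
for n,a,b in(('spool',(384,128),(440,250)),('tail',(408,345),None)):
    print(n,tri([t(a),s(b)]) if b else onz(*t(a),.06))
print('pointer',tri([t((656,98)),s((192,388))]))
print('platetop',tri([t((645,150)),s((178,318))]))
E
```

```text
cradle [[0.6214, 0.2082, 0.003], [0.5802, 0.1194, -0.0001], [0.4899, 0.1602, 0.0013], [0.5317, 0.2492, 0.0006]]
tri yaw -24.72728919591844 o (0.5557921883239101+0.184257403939537j) scale 0.9849467439601514 z 0.0011822600871475707
top yaw -24.601501835594785 o (0.5560079902094122+0.18467955580322787j) scale 0.9886141267699371 z 0.0011822600871475707
jig [[0.6738, -0.1034, 0.0126], [0.6498, -0.2415, 0.0108], [0.4426, -0.2019, 0.0179], [0.4667, -0.0656, 0.0091]]
tri yaw -10.392675470460382 o (0.5385523997726348-0.14949313084143265j) scale 1.0009081719989732 z 0.012594489497597703
top yaw -10.124326836920716 o (0.5382353354508602-0.1502525321900283j) scale 1.0030899916913785 z 0.012594489497597703
blocktop [[0.5795, 0.1897, 0.0824], [0.5616, 0.155, 0.0821], [0.5284, 0.1754, 0.0866], [0.5482, 0.2076, 0.0902]]
tri yaw -30.08304328793091 o (0.554405335597562+0.18189660063662544j) scale 0.9948080040032009 z 0.08532950299288572
top yaw -29.53335503921408 o (0.5541519627812701+0.18147447638179456j) scale 1.0042454393133056 z 0.08532950299288572
spool [0.6078254  0.0064787  0.07340316]
tail [ 0.47161913 -0.0054247   0.06      ]
pointer [ 0.6230824  -0.16562507  0.07414125]
platetop [ 0.5877061  -0.15621498  0.0940447 ]
```

Request:
step_arm:
  increments:
    - {"dp":[0.1,0.185,0],"yaw":-0.23,"grip":1}
    - {"dp":[0.1,0.185,0],"yaw":-0.23,"grip":1}
    - {"dp":[0.1,0.185,0],"yaw":-0.23,"grip":1}
    - {"dp":[0.1,0.185,0],"yaw":-0.23,"grip":1}
    - {"dp":[0.1,0.185,0],"yaw":-0.23,"grip":1}

```text
clock: 0.72
position: [0.2481, -0.3693, 0.256]
ee_rot: [-0.0, 0.999, 0.043, -0.0]
contact_force: [0.5, -0.7, -0.1]
width: 0.0855
gripper_force: 0.0
```

Request:
step_arm:
  increments:
    - {"dp":[0.1,0.185,0],"yaw":-0.23,"grip":1}
    - {"dp":[0.1,0.185,0],"yaw":-0.23,"grip":1}
    - {"dp":[0.1,0.185,0],"yaw":-0.23,"grip":1}
    - {"dp":[0.1,0.185,0],"yaw":-0.23,"grip":1}
    - {"dp":[0.1,0.185,0],"yaw":-0.23,"grip":1}

```text
clock: 1.35
position: [0.348, -0.1843, 0.2561]
ee_rot: [-0.0, 0.999, -0.043, -0.0]
contact_force: [-0.1, 1.2, 0.3]
width: 0.0852
gripper_force: 0.0
```

```bash
python3 - <<'E'
from h import *
im=cams.get_image("wrist");c=cams.get_calibration("wrist");np.save("w1.npy",c,allow_pickle=True)
cv2.imwrite("pics/w1.png",cv2.resize(im,None,fx=1.4,fy=1.4,interpolation=cv2.INTER_CUBIC))
s=manip.get_state();print(s['clock'],s['position'],s['ee_rot'],s['qpos'],s['contact_force'])
E=c['extrinsics'];print(E)
for p in((.5385,-.15,.02),(.5556,.1844,.0)): print(proj(c,p))
E
```

```text
1.4 [ 0.34943869 -0.17996412  0.25609465] [-2.78400886e-03  9.99092344e-01 -4.24956994e-02  9.23313735e-04] [-0.65800474 -0.00389711  1.84565337  0.00582216  1.30154779  0.99625541] [ 1.20535808  2.94633813 -0.1869709 ]
[[-0.08422592  0.95668425  0.27867767  0.41950197]
 [-0.99643426 -0.07946729 -0.02834991 -0.18516852]
 [-0.00497615 -0.28007178  0.95996617  0.37362908]
 [ 0.          0.          0.          1.        ]]
[223.90251474 -45.23481986]
[-138.71620458  -16.09043768]
```

Request:
step_arm:
  increments:
    - {"dp":[0.18,0.03,0],"yaw":-0.12,"grip":1}
    - {"dp":[0.18,0.03,0],"yaw":-0.12,"grip":1}
    - {"dp":[0.18,0.03,0],"yaw":-0.12,"grip":1}
    - {"dp":[0.18,0.03,0],"yaw":-0.12,"grip":1}
    - {"dp":[0.18,0.03,0],"yaw":-0.12,"grip":1}

```text
clock: 2.02
position: [0.5286, -0.1555, 0.2558]
ee_rot: [-0.0, 0.996, -0.088, -0.0]
contact_force: [1.2, -0.6, -0.0]
width: 0.0857
gripper_force: 0.0
```

Request:
step_arm:
  increments:
    - {"dp":[0,0,0],"yaw":0,"grip":1}
    - {"dp":[0,0,0],"yaw":0,"grip":1}

```text
clock: 2.28
position: [0.5268, -0.1557, 0.2557]
ee_rot: [-0.0, 0.996, -0.087, -0.001]
contact_force: [0.3, -0.7, -0.3]
width: 0.0855
gripper_force: 0.0
```

```bash
python3 - <<'E'
from h import *
import pickle
c=cams.get_calibration("wrist");im=cams.get_image("wrist");pickle.dump(c,open("w1.pkl","wb"))
cv2.imwrite("pics/w1.png",cv2.resize(im,None,fx=1.4,fy=1.4,interpolation=cv2.INTER_CUBIC))
s=manip.get_state();print(s['clock'],s['position'],s['ee_rot'],s['contact_force'],c['fx'])
E
```

```text
2.325 [ 0.52655444 -0.15577528  0.25599115] [-3.09541603e-05  9.96162485e-01 -8.75189212e-02 -8.60813234e-04] [ 0.10031923 -0.00381022  0.46436416] 376.5000094416946
```

View pics/w1.png

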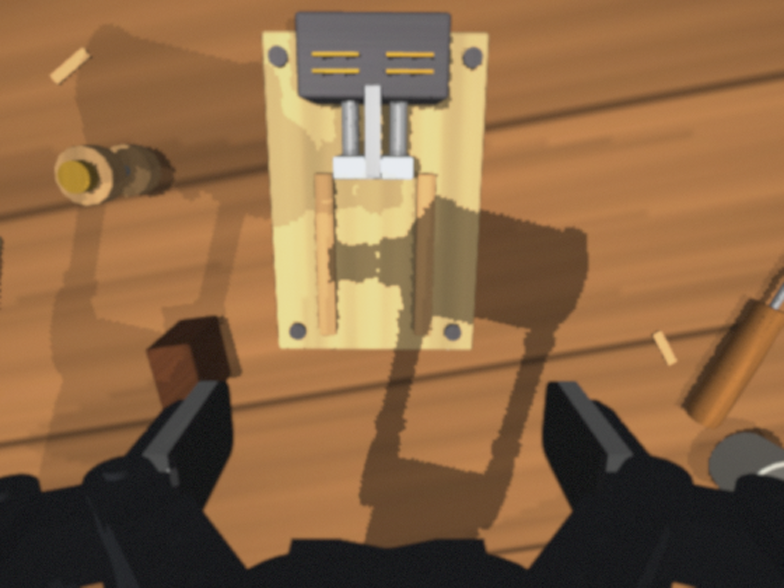

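Request:
step_arm:
  increments:
    - {"dp":[0.015,0.28,0],"yaw":-0.28,"grip":1}
    - {"dp":[0.015,0.28,0],"yaw":-0.28,"grip":1}
    - {"dp":[0.015,0.28,0],"yaw":-0.28,"grip":1}
    - {"dp":[0.015,0.28,0],"yaw":-0.28,"grip":1}
    - {"dp":[0.015,0.28,0],"yaw":-0.28,"grip":1}

```text
clock: 2.95
position: [0.5417, 0.1251, 0.2568]
ee_rot: [0.0, 0.981, -0.193, 0.0]
contact_force: [0.5, -0.2, -0.0]
width: 0.0854
gripper_force: 0.0
```

Request:
step_arm:
  increments:
    - {"dp":[0.015,0.28,0],"yaw":-0.28,"grip":1}
    - {"dp":[0,0,0],"yaw":-0.1,"grip":1}
    - {"dp":[0,0,0],"yaw":0,"grip":1}
    - {"dp":[0,0,0],"yaw":0,"grip":1}

```text
clock: 3.45
position: [0.5455, 0.1786, 0.2565]
ee_rot: [0.0, 0.975, -0.22, -0.0]
contact_force: [0.1, -0.2, -0.5]
width: 0.0854
gripper_force: 0.0
```

```bash
python3 - <<'E'
from h import *
import pickle
c=cams.get_calibration("wrist");im=cams.get_image("wrist");pickle.dump(c,open("w2.pkl","wb"))
cv2.imwrite("pics/w2.png",cv2.resize(im,None,fx=1.4,fy=1.4,interpolation=cv2.INTER_CUBIC))
s=manip.get_state();print(s['clock'],s['position'],s['ee_rot'],s['contact_force'])
E
```

```text
3.5 [0.5456017  0.17863142 0.25648743] [ 2.52196393e-04  9.75437172e-01 -2.20277683e-01  3.57545774e-05] [ 0.02493419  0.49974123 -0.46427981]
```

View pics/w2.png

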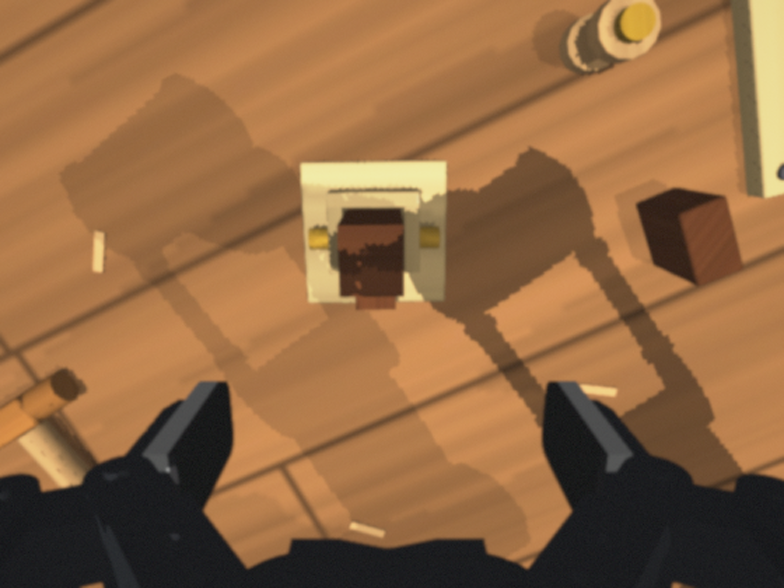

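In w1 the jig corners are (262,32), (488,33), (472,349), (279,349), the plate face edge is (333–413,178) and the pointer tip is (373,87). In w2 the cradle corners are (301,163), (446,161), (446,301), (308,302). The block top is (339,224), (405,223), (404,296), (340,296), so the yaw is nearly aligned.

```bash
python3 - <<'E'
from h import *
import pickle
W1=pickle.load(open("w1.pkl","rb"));W2=pickle.load(open("w2.pkl","rb"))
T=cams.get_calibration("top")
t=lambda p:(T,p[0]/4-.375+185,p[1]/4-.375+145)
w=lambda c,p:(c,(p[0]+.5)/1.4-.5,(p[1]+.5)/1.4-.5)
def fit(n,a,C,b,z,x0,x1,wd):
    print(n,'triz',[round(tri([t(p),w(C,q)])[2],4) for p,q in zip(a,b)])
    M=np.array([[x1,wd],[x1,-wd],[x0,-wd],[x0,wd]])@[1,1j]
    for zz in(z,z-.006):
        Q=np.array([onz(*w(C,q),zz) for q in b]);q=Q[:,0]+1j*Q[:,1];r=((q-q.mean())*np.conj(M-M.mean())).sum();a_=np.angle(r);o=q.mean()-M.mean()*np.exp(1j*a_)
        print(' yaw',np.degrees(a_).round(2),'o',o.round(4),'scale',abs(r)/(abs(M-M.mean())**2).sum())
    return o,a_
fit('cradle',[(82,128),(216,187),(158,325),(22,264)],W2,[(301,163),(446,161),(446,301),(308,302)],.008,-.05,.05,.05)
fit('block',[(92,178),(147,205),(118,260),(63,228)],W2,[(339,224),(405,223),(404,296),(340,296)],.093,-.02,.02,.018)
fit('jig',[(550,37),(760,70),(713,385),(502,353)],W1,[(262,32),(488,33),(472,349),(279,349)],.02,-.085,.125,.07)
for nm,p,z in(('plateL',(333,178),.077),('plateR',(413,178),.077),('tip',(373,87),.082),('sL',(335,175),.03),('sL2',(336,334),.03),('sR',(414,175),.03),('sR2',(413,334),.03)):
    print(nm,onz(*w(W1,p),z).round(4))
print('spool',tri([t((384,128)),w(W2,(637,22))]), tri([t((384,128)),w(W1,(75,176))]))
q=manip.get_state()['ee_rot'];print('tool yaw',np.degrees(2*np.arctan2(q[2],q[1])))
E
```

```text
cradle triz [np.float64(0.0161), np.float64(0.0095), np.float64(0.01), np.float64(0.0105)]
 yaw -24.57 o (0.5548+0.1839j) scale 0.9883358617924172
 yaw -24.57 o (0.5539+0.1845j) scale 1.0045407507833068
block triz [np.float64(0.081), np.float64(0.0676), np.float64(0.0848), np.float64(0.1031)]
 yaw -25.47 o (0.5552+0.1838j) scale 0.9992648356110848
 yaw -25.47 o (0.5541+0.1845j) scale 1.0206060170894928
jig triz [np.float64(0.0205), np.float64(-0.0191), np.float64(0.0205), np.float64(0.0215)]
 yaw -10.21 o (0.537-0.1483j) scale 0.9918493447640047
 yaw -10.21 o (0.5363-0.148j) scale 1.0087094875158977
plateL [ 0.5808 -0.1338  0.077 ]
plateR [ 0.5732 -0.1772  0.077 ]
tip [ 0.6228 -0.164   0.082 ]
sL [ 0.58   -0.1302  0.03  ]
sL2 [ 0.474  -0.1092  0.03  ]
sR [ 0.5712 -0.1798  0.03  ]
sR2 [ 0.4647 -0.1619  0.03  ]
spool [0.60724195 0.00676854 0.0752322 ] [0.60725913 0.00658914 0.07714292]
tool yaw -25.450687187136445
```

Request:
step_arm:
  increments:
    - {"dp":[0.049,0.026,0],"yaw":0.07,"grip":1}
    - {"dp":[0,0,-0.235],"yaw":0,"grip":1}
    - {"dp":[0,0,-0.235],"yaw":0,"grip":1}
    - {"dp":[0,0,-0.235],"yaw":0,"grip":1}
    - {"dp":[0,0,-0.15],"yaw":0,"grip":1}

```text
clock: 4.12
position: [0.5553, 0.1849, 0.0829]
ee_rot: [0.001, 0.977, -0.214, -0.001]
contact_force: [-0.5, -0.9, -0.8]
width: 0.0853
gripper_force: 0.0
```

Request:
step_arm:
  increments:
    - {"dp":[0,0,-0.087],"yaw":0,"grip":1}
    - {"dp":[0,0,0],"yaw":0,"grip":1}
    - {"dp":[0,0,0],"yaw":0,"grip":1}

```text
clock: 4.5
position: [0.5566, 0.1854, 0.0686]
ee_rot: [-0.0, 0.977, -0.214, 0.001]
contact_force: [0.0, 0.7, 0.3]
width: 0.0857
gripper_force: 0.0
```

Request:
step_arm:
  increments:
    - {"dp":[0,0,0],"yaw":0,"grip":0.5}
    - {"dp":[0,0,0],"yaw":0,"grip":0.5}
    - {"dp":[0,0,0],"yaw":0,"grip":0.3}
    - {"dp":[0,0,0],"yaw":0,"grip":0.3}
    - {"dp":[0,0,0],"yaw":0,"grip":0.3}
  squeeze: 60

```text
clock: 5.12
position: [0.5557, 0.1854, 0.0686]
ee_rot: [-0.0, 0.977, -0.214, 0.0]
contact_force: [-1.0, -2.2, 6.1]
width: 0.0356
gripper_force: 59.9
```

Request:
step_arm:
  increments:
    - {"dp":[-0.001,-0.004,0],"yaw":0,"grip":0.2}
    - {"dp":[0,0,0.03],"yaw":0,"grip":0.2}
    - {"dp":[0,0,0.04],"yaw":0,"grip":0.2}
    - {"dp":[0,0,0.05],"yaw":0,"grip":0.2}
    - {"dp":[0,0,0.05],"yaw":0,"grip":0.2}
  squeeze: 70

```text
clock: 5.75
position: [0.5557, 0.1847, 0.1031]
ee_rot: [-0.0, 0.977, -0.214, 0.0]
contact_force: [-0.4, -0.6, -2.1]
width: 0.0353
gripper_force: 71.8
```

Request:
step_arm:
  increments:
    - {"dp":[0,0,0.1],"yaw":0,"grip":0.2}
    - {"dp":[0,0,0.2],"yaw":0,"grip":0.2}
    - {"dp":[0,0,0.2],"yaw":0,"grip":0.2}
    - {"dp":[0,0,0.1],"yaw":0,"grip":0.2}
    - {"dp":[0,0,0],"yaw":0,"grip":0.2}

```text
clock: 6.38
position: [0.5564, 0.1849, 0.2246]
ee_rot: [-0.001, 0.977, -0.214, 0.002]
contact_force: [0.6, -0.0, -1.7]
width: 0.0353
gripper_force: 71.8
```

```bash
python3 - <<'E'
from h import *
import pickle
s=manip.get_state();print(s['clock'],s['position'],s['ee_rot'],s['contact_force'],s['moment'],s['width'])
c=cams.get_calibration("wrist");im=cams.get_image("wrist");pickle.dump(c,open("w3.pkl","wb"))
S=cams.get_image("scene")
cv2.imwrite("pics/w3.png",np.hstack([cv2.resize(im,(400,300)),cv2.resize(S[110:260,250:450],(400,300))]))
E
```

```text
6.375 [0.5564227  0.18485459 0.22460333] [-0.00100965  0.97679041 -0.21418098  0.00244719] [ 0.63993653 -0.00969318 -1.73271909] [ 0.00730029 -0.00201968 -0.03914922] 0.035268807522759855
```

View pics/w3.png

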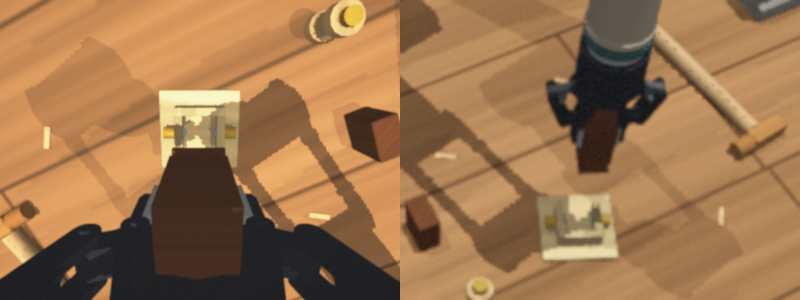

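The block is out of the cradle and hangs square between the pads (right crop about (597,140), left about (198,215)). Now carrying it to the jig.

Request:
step_arm:
  increments:
    - {"dp":[-0.015,-0.2,0],"yaw":0.21,"grip":0.2}
    - {"dp":[-0.015,-0.21,0],"yaw":0.21,"grip":0.2}
    - {"dp":[-0.015,-0.21,0],"yaw":0.21,"grip":0.2}
    - {"dp":[-0.015,-0.21,0],"yaw":0.21,"grip":0.2}
    - {"dp":[-0.015,-0.21,0],"yaw":0.21,"grip":0.2}

```text
clock: 7.1
position: [0.5392, -0.0245, 0.2203]
ee_rot: [-0.0, 0.991, -0.136, -0.002]
contact_force: [0.8, 0.2, -2.2]
width: 0.0351
gripper_force: 71.9
```

Request:
step_arm:
  increments:
    - {"dp":[-0.015,-0.21,0],"yaw":0.21,"grip":0.2}
    - {"dp":[-0.015,-0.21,0],"yaw":0.21,"grip":0.2}
    - {"dp":[-0.015,-0.2,0],"yaw":0.21,"grip":0.2}
    - {"dp":[0,0,0],"yaw":0,"grip":0.2}
    - {"dp":[0,0,0],"yaw":0,"grip":0.2}

```text
clock: 7.72
position: [0.5306, -0.1468, 0.2207]
ee_rot: [-0.001, 0.996, -0.09, -0.001]
contact_force: [-0.9, 0.1, -1.5]
width: 0.0354
gripper_force: 71.8
```

```bash
python3 - <<'E'
from h import *
s=manip.get_state();q=s['ee_rot'];print(s['clock'],s['position'],np.degrees(2*np.arctan2(q[2],q[1])),s['contact_force'])
E
```

```text
7.725 [ 0.53061334 -0.14675523  0.22069174] -10.342052131283115 [-0.85648383  0.13832385 -1.51795783]
```

Request:
step_arm:
  increments:
    - {"dp":[0,0,-0.2],"yaw":0,"grip":0.2}
    - {"dp":[0,0,-0.2],"yaw":0,"grip":0.2}
    - {"dp":[0,0,-0.15],"yaw":0,"grip":0.2}
    - {"dp":[0,0,-0.07],"yaw":0,"grip":0.2}
    - {"dp":[0,0,0],"yaw":0,"grip":0.2}

```text
clock: 8.35
position: [0.5309, -0.1464, 0.0972]
ee_rot: [-0.0, 0.996, -0.089, -0.001]
contact_force: [0.6, -0.2, -0.7]
width: 0.0353
gripper_force: 71.9
```

```bash
python3 - <<'E'
from h import *
import pickle
s=manip.get_state();q=s['ee_rot'];print(s['clock'],s['position'],np.degrees(2*np.arctan2(q[2],q[1])),s['contact_force'])
c=cams.get_calibration("wrist");im=cams.get_image("wrist");pickle.dump(c,open("w4.pkl","wb"))
cv2.imwrite("pics/w4.png",cv2.resize(im,None,fx=1.4,fy=1.4,interpolation=cv2.INTER_CUBIC))
E
```

```text
8.35 [ 0.53093847 -0.14635984  0.09722029] -10.239681980431664 [ 0.64339077 -0.16207253 -0.7410322 ]
```

View pics/w4.png

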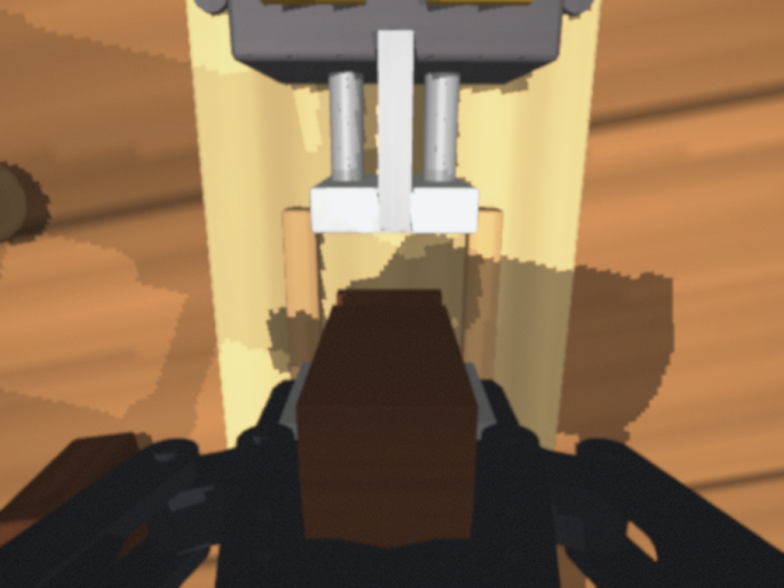

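In w4 the block hangs between the strips. Its face's bottom edge is (338–441,291) and top edge (299–476,405); the plate's edge is (312–477,232). Checking how well it is centred.

```bash
python3 - <<'E'
from h import *
import pickle
C=pickle.load(open("w4.pkl","rb"))
o=np.array([.537,-.1483]);a=np.radians(-10.25);R=np.array([[np.cos(a),np.sin(a)],[-np.sin(a),np.cos(a)]])
def J(u,v,z): 
    p=onz(C,(u+.5)/1.4-.5,(v+.5)/1.4-.5,z); return np.r_[R@(p[:2]-o),z].round(4)
for n,p,z in(('bl',(338,291),.0365),('br',(441,291),.0365),('tl',(299,405),.1215),('tr',(476,405),.1215),('pl',(312,232),.077),('pr',(477,232),.077),('tip',(395,31),.082),('sl',(320,235),.03),('sr',(466,235),.03),('sl end',(286,208),.03),('sr end',(502,208),.03)): print(n,J(*p,z))
E
```

```text
bl [0.0126 0.0194 0.0365]
br [ 0.0127 -0.0169  0.0365]
tl [0.0139 0.0194 0.1215]
tr [ 0.014  -0.0154  0.1215]
pl [0.0405 0.0219 0.077 ]
pr [ 0.0406 -0.0216  0.077 ]
tip [0.088  0.0003 0.082 ]
sl [0.0314 0.0258 0.03  ]
sr [ 0.0314 -0.0258  0.03  ]
sl end [0.0409 0.0374 0.03  ]
sr end [ 0.0409 -0.038   0.03  ]
```

Request:
step_arm:
  increments:
    - {"dp":[-0.001,-0.0075,-0.04],"yaw":0,"grip":0.2}
    - {"dp":[0,0,-0.03],"yaw":0,"grip":0.2}
    - {"dp":[0,0,0],"yaw":0,"grip":0.2}
    - {"dp":[0,0,0],"yaw":0,"grip":0.2}

```text
clock: 8.9
position: [0.5312, -0.149, 0.0841]
ee_rot: [0.0, 0.996, -0.09, 0.0]
contact_force: [-0.7, -0.7, -1.1]
width: 0.0352
gripper_force: 71.9
```

Request:
step_arm:
  increments:
    - {"dp":[0,0,-0.005],"yaw":0,"grip":0.2}
    - {"dp":[0,0,0],"yaw":0,"grip":0.2}

```text
clock: 9.15
position: [0.5311, -0.1488, 0.083]
ee_rot: [0.0, 0.996, -0.09, 0.0]
contact_force: [-0.1, -0.1, -2.1]
width: 0.0351
gripper_force: 71.9
```

Request:
step_arm:
  increments:
    - {"dp":[0,0,-0.005],"yaw":0,"grip":0.2}
    - {"dp":[0,0,0],"yaw":0,"grip":0.2}

```text
clock: 9.4
position: [0.531, -0.1488, 0.0818]
ee_rot: [0.0, 0.996, -0.09, -0.0]
contact_force: [1.4, 0.5, -1.2]
width: 0.0355
gripper_force: 71.9
```

Request:
step_arm:
  increments:
    - {"dp":[0,0,-0.005],"yaw":0,"grip":0.2}
    - {"dp":[0,0,0],"yaw":0,"grip":0.2}

```text
clock: 9.65
position: [0.531, -0.1488, 0.0808]
ee_rot: [0.0, 0.996, -0.09, -0.0]
contact_force: [-0.0, 0.2, -1.0]
width: 0.0353
gripper_force: 71.9
```

Request:
step_arm:
  increments:
    - {"dp":[0,0,-0.0025],"yaw":0,"grip":0.2}
    - {"dp":[0,0,0],"yaw":0,"grip":0.2}

```text
clock: 9.9
position: [0.5311, -0.1488, 0.0806]
ee_rot: [0.0, 0.996, -0.09, 0.0]
contact_force: [-0.6, -0.4, 1.2]
width: 0.0353
gripper_force: 72.2
```

Request:
step_arm:
  increments:
    - {"dp":[0,0,-0.0025],"yaw":0,"grip":0.2}
    - {"dp":[0,0,0],"yaw":0,"grip":0.2}

```text
clock: 10.15
position: [0.5312, -0.1489, 0.0806]
ee_rot: [0.0, 0.996, -0.09, 0.0]
contact_force: [-1.4, -0.3, 5.6]
width: 0.0358
gripper_force: 72.8
```

On the bed with about 6 N down. Now sliding it towards the plate.

Request:
step_arm:
  increments:
    - {"dp":[0.025,-0.0045,0],"yaw":0,"grip":0.2}
    - {"dp":[0.025,-0.0045,0],"yaw":0,"grip":0.2}
    - {"dp":[0.025,-0.0045,0],"yaw":0,"grip":0.2}
    - {"dp":[0.025,-0.0045,0],"yaw":0,"grip":0.2}
    - {"dp":[0,0,0],"yaw":0,"grip":0.2}

```text
clock: 10.78
position: [0.5502, -0.1524, 0.0806]
ee_rot: [0.0, 0.996, -0.089, -0.001]
contact_force: [-3.9, -0.4, 7.1]
width: 0.0352
gripper_force: 72.7
```

Request:
step_arm:
  increments:
    - {"dp":[0.025,-0.0045,0],"yaw":0,"grip":0.2}
    - {"dp":[0.02,-0.0036,0],"yaw":0,"grip":0.2}
    - {"dp":[0,0,0],"yaw":0,"grip":0.2}

```text
clock: 11.15
position: [0.5582, -0.1538, 0.0806]
ee_rot: [0.0, 0.996, -0.089, -0.002]
contact_force: [-6.1, 0.5, 8.7]
width: 0.0352
gripper_force: 73.1
```

```bash
python3 - <<'E'
from h import *
import pickle
s=manip.get_state();q=s['ee_rot'];print(s['clock'],s['position'],np.degrees(2*np.arctan2(q[2],q[1])),s['contact_force'],s['moment'])
c=cams.get_calibration("wrist");im=cams.get_image("wrist");pickle.dump(c,open("w5.pkl","wb"))
cv2.imwrite("pics/w5.png",cv2.resize(im,None,fx=1.4,fy=1.4,interpolation=cv2.INTER_CUBIC))
E
```

```text
11.15 [ 0.55820113 -0.15384862  0.0806334 ] -10.262171944986667 [-6.14921271  0.51604582  8.73476212] [0.12447337 1.06837527 0.04658168]
```

View pics/w5.png

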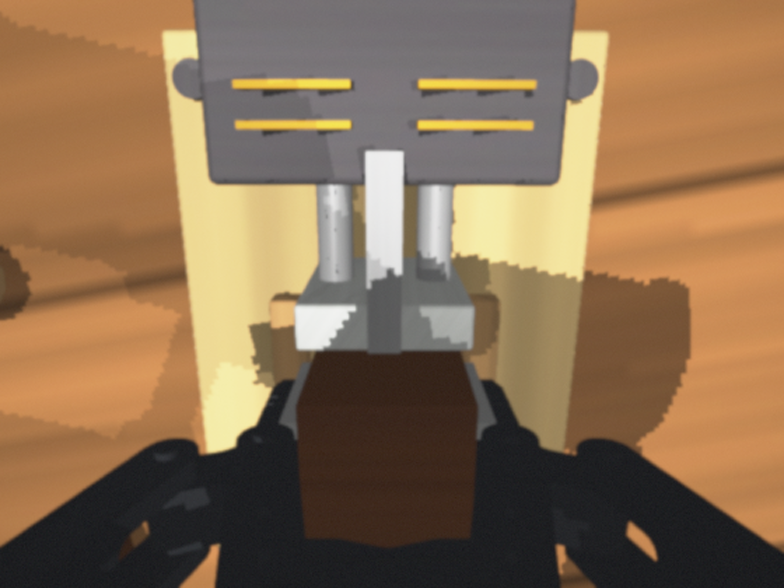

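In w5 the block touches the plate. The pointer tip is at row 151 and the mark pairs at rows 125 and 84, so midway is about row 104. The travel so far is about 2 mm, so I'll push another 8 mm.

Request:
step_arm:
  increments:
    - {"dp":[0.012,-0.0022,0],"yaw":0,"grip":0.2}
    - {"dp":[0.012,-0.0022,0],"yaw":0,"grip":0.2}
    - {"dp":[0.012,-0.0022,0],"yaw":0,"grip":0.2}
    - {"dp":[0,0,0],"yaw":0,"grip":0.2}
    - {"dp":[0,0,0],"yaw":0,"grip":0.2}

```text
clock: 11.82
position: [0.5626, -0.1546, 0.0807]
ee_rot: [-0.0, 0.996, -0.089, -0.005]
contact_force: [-12.0, 1.3, 13.8]
width: 0.0354
gripper_force: 73.6
```

```bash
python3 - <<'E'
from h import *
s=manip.get_state();q=s['ee_rot'];print(s['clock'],s['position'],q,s['contact_force'],s['moment'])
c=cams.get_calibration("wrist");im=cams.get_image("wrist")
cv2.imwrite("pics/w6.png",cv2.resize(im[:300,100:460],None,fx=2,fy=2,interpolation=cv2.INTER_CUBIC))
E
```

```text
11.825 [ 0.56255024 -0.15463441  0.0807205 ] [-2.78117623e-04  9.95993024e-01 -8.92956901e-02 -4.90906979e-03] [-11.98325245   1.27729854  13.76208035] [ 0.23616997  1.83283187 -0.02926143]
```

View pics/w6.png

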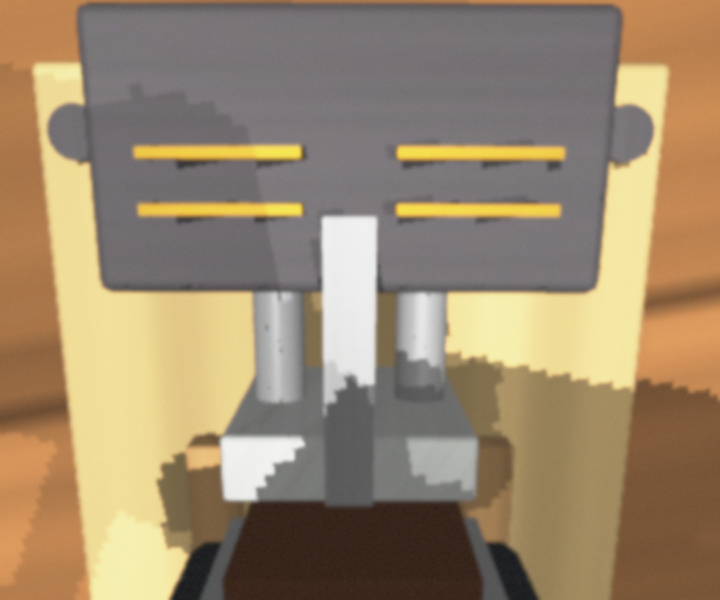

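The tip is at row 217, against marks at 210 and 152 (crop), so the travel is about 6 mm. The downward push has grown to 14 N, so I'll ease it and push about 5 mm more.

Request:
step_arm:
  increments:
    - {"dp":[0,0,0.004],"yaw":0,"grip":0.2}
    - {"dp":[0.01,-0.0018,0],"yaw":0,"grip":0.2}
    - {"dp":[0.01,-0.0018,0],"yaw":0,"grip":0.2}
    - {"dp":[0.005,-0.0009,0],"yaw":0,"grip":0.2}
    - {"dp":[0,0,0],"yaw":0,"grip":0.2}

```text
clock: 12.5
position: [0.5659, -0.1552, 0.0808]
ee_rot: [-0.001, 0.996, -0.089, -0.007]
contact_force: [-13.8, 0.3, 13.3]
width: 0.0353
gripper_force: 73.3
```

```bash
cat > tip.py <<'E'
from h import *
# tip travel from wrist picture: brass rows vs pointer tip row along the pointer's column
s=manip.get_state();q=s['ee_rot'];print(s['clock'],s['position'],q.round(4),s['contact_force'])
c=cams.get_calibration("wrist");im=cams.get_image("wrist");hs=cv2.cvtColor(im,cv2.COLOR_BGR2HSV)
b=(hs[:,:,0]>15)&(hs[:,:,0]<30)&(hs[:,:,1]>150)&(hs[:,:,2]>150)
br=b[:150,180:250].sum(1)+b[:150,300:370].sum(1)
w=((hs[:,:,1]<60)&(hs[:,:,2]>185))[:250,262:288].sum(1)
print('brass',[(i,int(v)) for i,v in enumerate(br) if v>40]);print('pointer first rows',[i for i in range(250) if w[i]>12][:3])
cv2.imwrite("pics/last.png",im)
o=np.array([.537,-.1483]);a=np.radians(-10.25)
for r in [i for i in range(250) if w[i]>12][:1]:
    p=onz(c,275,r-.5,.082)[:2]-o;print('tip jig x',p@[np.cos(a),np.sin(a)])
for r in [i for i,v in enumerate(br) if v>40]:
    p=onz(c,275,r,.079)[:2]-o;print('mark',r,p@[np.cos(a),np.sin(a)])
E
python3 tip.py
```

```text
12.5 [ 0.56587593 -0.15522645  0.08080418] [-5.00e-04  9.96e-01 -8.93e-02 -6.90e-03] [-13.83258966   0.30196425  13.2588021 ]
brass [(86, 140), (87, 140), (88, 140), (89, 140), (90, 140), (91, 84), (114, 140), (115, 140), (116, 140), (117, 140), (118, 140), (119, 65)]
pointer first rows [109, 110, 111]
tip jig x 0.09736276008015368
mark 86 0.10377368272343379
mark 87 0.10348826587551203
mark 88 0.10320245092332847
mark 89 0.10291623678404145
mark 90 0.10262962237124075
mark 91 0.10234260659493058
mark 114 0.09562790544370611
mark 115 0.09533092032191388
mark 116 0.09503350537101157
mark 117 0.09473565940165371
mark 118 0.09443738122042614
mark 119 0.09413866962982675
```

Travel is about 9.3 mm, but the wrist has pitched about 0.8° under the load. A softer grip should let the bed and plate square the block in the pads.

Request:
step_arm:
  increments:
    - {"dp":[0,0,0],"yaw":0,"grip":0.2}
    - {"dp":[0,0,0],"yaw":0,"grip":0.2}
    - {"dp":[0,0,0],"yaw":0,"grip":0.2}
  squeeze: 30

```text
clock: 12.92
position: [0.5658, -0.1552, 0.0808]
ee_rot: [-0.001, 0.996, -0.089, -0.007]
contact_force: [-14.0, 0.9, 13.1]
width: 0.0351
gripper_force: 73.3
```

```bash
python3 tip.py | head -5
```

```text
12.925 [ 0.56584203 -0.15523539  0.08077965] [-5.00e-04  9.96e-01 -8.93e-02 -6.80e-03] [-13.96844547   0.89209457  13.14921279]
brass [(86, 140), (87, 140), (88, 140), (89, 140), (90, 140), (91, 83), (114, 140), (115, 140), (116, 140), (117, 140), (118, 140), (119, 64)]
pointer first rows [109, 110, 111]
tip jig x 0.09735434877870779
mark 86 0.10376596040109573
```

Request:
step_arm:
  increments:
    - {"dp":[0,0,0],"yaw":0,"grip":0.35}
    - {"dp":[0,0,0],"yaw":0,"grip":0.35}
  squeeze: 30

```text
clock: 13.22
position: [0.5658, -0.1552, 0.0808]
ee_rot: [-0.001, 0.996, -0.089, -0.007]
contact_force: [-15.2, 0.4, 12.5]
width: 0.0355
gripper_force: 73.3
```

Request:
step_arm:
  increments:
    - {"dp":[-0.025,0.0045,0],"yaw":0,"grip":0.2}
    - {"dp":[-0.025,0.0045,0],"yaw":0,"grip":0.2}
    - {"dp":[-0.025,0.0045,0],"yaw":0,"grip":0.2}
    - {"dp":[-0.005,0.001,0],"yaw":0,"grip":0.2}
    - {"dp":[0,0,0],"yaw":0,"grip":0.2}

```text
clock: 13.85
position: [0.5568, -0.1534, 0.0807]
ee_rot: [0.0, 0.996, -0.09, 0.0]
contact_force: [-0.2, -0.5, -0.1]
width: 0.0354
gripper_force: 71.8
```

```bash
python3 tip.py | head -4|grep -v brass
```

```text
13.85 [ 0.55675322 -0.15344825  0.08066431] [ 1.00e-04  9.96e-01 -8.96e-02  3.00e-04] [-0.24751123 -0.47209589 -0.1215234 ]
pointer first rows [108, 109, 110]
tip jig x 0.08833227517483067
```

Request:
step_arm:
  increments:
    - {"dp":[0,0,0],"yaw":0,"grip":0.55}
    - {"dp":[0,0,0],"yaw":0,"grip":0.55}
    - {"dp":[0,0,0],"yaw":0,"grip":0.3}
    - {"dp":[0,0,0],"yaw":0,"grip":0.3}
    - {"dp":[0,0,0],"yaw":0,"grip":0.3}
  squeeze: 32

```text
clock: 14.52
position: [0.5565, -0.1535, 0.0808]
ee_rot: [0.0, 0.996, -0.09, 0.0]
contact_force: [0.4, -0.2, 0.6]
width: 0.0358
gripper_force: 33.8
```

Request:
step_arm:
  increments:
    - {"dp":[0.02,-0.0036,0],"yaw":0,"grip":0.3}
    - {"dp":[0.02,-0.0036,0],"yaw":0,"grip":0.3}
    - {"dp":[0.015,-0.0027,0],"yaw":0,"grip":0.3}
    - {"dp":[0.01,-0.0018,0],"yaw":0,"grip":0.3}
    - {"dp":[0,0,0],"yaw":0,"grip":0.3}

```text
clock: 15.15
position: [0.5641, -0.1548, 0.081]
ee_rot: [-0.0, 0.996, -0.089, -0.006]
contact_force: [-11.2, -0.4, 11.4]
width: 0.036
gripper_force: 35.3
```

```bash
python3 tip.py | head -4|grep -v brass
```

```text
15.15 [ 0.56408604 -0.15482249  0.08095543] [-5.00e-04  9.96e-01 -8.94e-02 -5.70e-03] [-11.16742622  -0.38550192  11.35362911]
pointer first rows [107, 108, 109]
tip jig x 0.09613356700803738
```

Request:
step_arm:
  increments:
    - {"dp":[0.01,-0.0018,0.002],"yaw":0,"grip":0.3}
    - {"dp":[0.008,-0.0014,0],"yaw":0,"grip":0.3}
    - {"dp":[0,0,0],"yaw":0,"grip":0.3}
    - {"dp":[0,0,0],"yaw":0,"grip":0.3}

```text
clock: 15.7
position: [0.5665, -0.1552, 0.081]
ee_rot: [-0.001, 0.996, -0.089, -0.007]
contact_force: [-14.1, 0.7, 10.8]
width: 0.0354
gripper_force: 35.2
```

```bash
python3 tip.py | head -4|grep -v brass; python3 - <<'E'
from h import *
a=cv2.imread("pics/last.png")[:330,80:480]
S=cams.get_image("scene")[235:325,180:290]
cv2.imwrite("pics/w7.png",np.hstack([a,cv2.resize(S,(400,330),interpolation=cv2.INTER_CUBIC)]))
E
```

```text
15.7 [ 0.56648842 -0.15524127  0.0810229 ] [-6.00e-04  9.96e-01 -8.93e-02 -7.00e-03] [-14.08465082   0.68409725  10.81237493]
pointer first rows [108, 109, 110]
tip jig x 0.0982625959329616
```

View pics/w7.png

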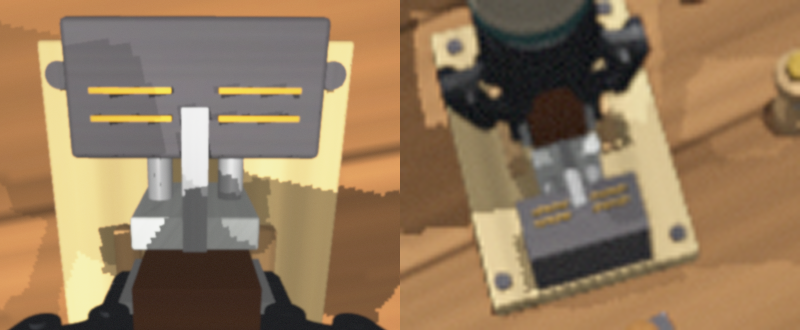

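The tip (row 107) is now between the marks (rows 90 and 119) at about 98.2 mm, and the block sits square and centred on the plate. Another 0.8 mm will bring it midway.

Request:
step_arm:
  increments:
    - {"dp":[0.006,-0.001,0],"yaw":0,"grip":0.3}
    - {"dp":[0,0,0],"yaw":0,"grip":0.3}
    - {"dp":[0,0,0],"yaw":0,"grip":0.3}
    - {"dp":[0,0,0],"yaw":0,"grip":0.3}

```text
clock: 16.3
position: [0.5672, -0.1554, 0.081]
ee_rot: [-0.001, 0.996, -0.089, -0.007]
contact_force: [-13.5, 0.0, 12.1]
width: 0.0355
gripper_force: 35.3
```

```bash
python3 tip.py | head -4
```

```text
16.3 [ 0.56717913 -0.1553675   0.08102596] [-7.00e-04  9.96e-01 -8.93e-02 -7.50e-03] [-13.47505683   0.03437913  12.13425861]
brass [(91, 140), (92, 140), (93, 140), (94, 140), (95, 134), (118, 140), (119, 140), (120, 140), (121, 140), (122, 140), (123, 129)]
pointer first rows [108, 109, 110]
tip jig x 0.09898667906398573
```

The tip is at 99.0 mm, midway between the marks, and steady. Handing in.

```bash
python3 -c "
from rig import ticket
print(ticket.sign_off())"
```

```text
the job is handed in; nothing more can be done
None
```

I handed the job in at about 16 s with the neck block on the bed between the guide strips, pressed against the plate at about 11 mm travel (pointer midway between the marks, about 10 N by the spring rate); the wrist was pitched about 0.9°, and I did not measure whether the block leaned with it.

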